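# Switch on the shelf lamp with the yellow clip

### The arm

A 6-joint arm with a two-finger parallel gripper is mounted at the origin on the work surface. World frame = base frame: x ahead of the robot, y to its left, z up, the work surface at z = 0. Lengths are in mm, angles in rad, forces in N, time in s.
With the tool pointing down it reaches from about 325 to 775 mm from the base axis. Payload 5.5 kg.
Tool frame: the origin (TCP) lies midway between the tips of the shut fingers; the grasp point (between the pads) lies 19 mm behind it; z points along the fingers, y is the line along which they close (so a half turn about z gives the same grasp; the last joint's range is limited). The gripper opens to 88 mm and grips with 3 to 60 N. Pads are 20 mm wide; open, the fingers measure 115 mm over their backs; the gripper's body (75 mm by 178 mm) begins 61 mm behind the grasp point.
Start: joints at [1.182, 0.091, 1.231, -0, 1.82, -0.057], TCP at [195.452, 567.287, 222.631] pointing down, gripper open.
Joint ranges: [-2.87, 2.87], [-0.86, 2.18], [0.17, 2.46], [-1.51, 4.65], [0.06, 2.69], [-2.65, 2.65]. Speed limits (rad/s): [2.57, 2.57, 3.01, 3.14, 3.14, 3.14].

### API

Orientations are given as [roll, pitch, yaw] about the fixed x, y, z axes, in that order (R = Rz(yaw) Ry(pitch) Rx(roll)).
In Python, from cell import ctrl gives the robot as it stands.
- The arm moves only by the shell command python3 -m pendant 'ROWS' [FORCE]. ROWS is JSON, a list of rows, each an object of numbers: "dx", "dy", "dz": the shift along the tool's x, y, z each as a share of 0.2 m, from -1 to 1; "turn": the turn about the tool's z as a share of 1.5 rad, from -1 to 1; "jaw": the opening, from 0 (shut) to 1 (fully open). A call has exactly 8 rows; each row shifts and turns the commanded pose from where the row before left it, along the tool's axes as they then stand; what a row does not reach is not made up. A row lasts 1/10 s, in which the tool goes at most 50 mm and 8.59 degrees, less where a joint would pass 70% of its speed; a pose out of reach is approached as far as the arm can. A call with a number of a shift or a turn outside -1 to 1 is refused whole. A call with a gripper value outside its range is refused whole. The fingers move at their own pace and stop on an object; FORCE is the grip in N (left out, the last holds). Time passes only in rows, so rows that do not move let the fingers close, or fill a call up. It gives the time, the measured TCP pose, the force, the opening and the grip force at its end, in the units of the state.
- ctrl.read_state(): the state, without advancing time (a new reading comes with each control period).
- ctrl.capture(name): name is "side" or "top"; returns a dict with "color" (384x512x3 uint8, red, green, blue), "fovy" (degrees; the focal length in pixels is half the picture's height over the tangent of half this angle, whatever the lens; pixels are square), "cx", "cy" (the principal point, pixels), "R" (3x3) and "t" (3): a world point X has camera coordinates R X + t. Camera axes: x right, y down, z forward; pixel columns grow to the right and rows downward; lengths in mm; the calibration is good to about 2 mm. A picture is of the moment at which its call begins. There is no depth.
- ctrl.hand_in(): hands the job in; it is judged then, once.
Trained networks look in a picture, given as the dict that the camera call returned (one of the last four; its "shot" number tells which), for a name from the list of things; names that differ only in an ending like _2 or _b are one class to them, and where a whole thing is asked for, a point or a joint stands for the part that bears it (a point fixed in the world has none). Each returns a list of dicts, best first, with "conf" (0 to 1); they miss things now and then, are a little off and sometimes report something else, mostly with a low value. They report only what shows in the picture. A call takes as long as a camera call.
- ctrl.trace(picture, thing): "region" (384x512 bool, what is visible of it) and "centre" ([column, row] in pixels, amid what is visible of it).
- ctrl.tip_of(picture, thing): "centre" ([column, row] in pixels: a listed point, or the origin of a listed thing).
The state is a dict: "t": time; "joints": joint angles; "qvel": joint speeds; "tau": joint torques, N m; "eef_pos": TCP position; "orientation": TCP orientation; "contact_force": force on the tool from outside, world axes, zero at the start; "ft_torque": the same for the moment, N m; "opening": finger opening in mm; "gripper_force": force on a finger pad.
Only numpy, scipy, OpenCV 4.12 (cv2) and the standard library are available. Lean on these libraries where they do the work, as an engineer would, in place of code of your own. Each camera call takes 0.05 s, during which the arm holds its last target. There are 200 camera calls.

### The job

Three push lamps are clipped under the front lip of the spice shelf. Switch on the one with the yellow clip: push its white dome upward from below until it is fully in, so that it stays in, then take the hand away. Leave the lamps with the blue and the black clip off.

Things in the scene. Friction and masses are not known exactly. Their poses are not given: they have to be found in the camera images.
- yellow_face (a point): Underside centre of the target's white push dome (upright cylinder, 48 mm across), 254 mm above the worktop when off, 36 mm below a fixed 12 mm thick shelf board. The board's lip overhangs its near side by 8 mm (clip included); free space below and in front. x: level, inward under the shelf, square to its front edge, away from the robot within 12 degrees; y: along the edge to the left; z: up.
- dome_yellow (a joint): How far the target dome is pushed up: 0 m out (off), 0.008 m fully in at its stop (on). Slides straight up only, needs about 3 N, stays where left. A yellow clip plate on the board's top, right above the dome, marks it from above. A fingertip tilted 30 to 50 degrees from straight down, pointing down and inward from the robot's side, reaches the dome's near bottom edge without meeting the board.
- dome_blue (a joint): The same for the look-alike lamp with the blue clip, to be left off (0). The three lamps hang under the same front edge in any order, their centres at least 110 mm apart; each dome's axis lies 30 mm behind the board's front edge.
- dome_black (a joint): The same for the look-alike lamp with the black clip, to be left off (0). Keep clear of the shelf itself: its board, 640 mm long and 160 mm deep, is 290 to 302 mm above the worktop, with loose jars up to 400 mm high on its rear half and a leg 20 mm from each end, 40 mm behind the front edge. A lemon bowl and a mug stand beyond its ends, nothing between the robot and the lamps.

How it is judged:
By the outcome, as a careful person would: the job done as asked, in the order asked, and still so for the second after the job is handed in, with the robot touching nothing.
It also fails if it takes over 35 s, if anything falls off the work surface, if the arm or the gripper's body presses on something with over 40 N, if the wrist force passes 120 N, or if a joint passes its speed limit or range.

## Working session

There is one attempt and no reset: what is moved stays moved. The work goes in short steps, Python scripts to look and compute and a shell command to move; the robot and the scene stay as the last step left them, time stands still between calls to the robot, and variables do not carry over. Pictures are saved under pics/ and viewed, at most 10 in all, crops included, and the job is handed in when it is done.

```bash
mkdir -p pics; ls; cat > h.py <<'E'
import numpy as np,cv2
from cell import ctrl
def cam(c):
    f=384/2/np.tan(np.radians(c["fovy"])/2); return f
def ray(c,px):
    f=cam(c);d=np.array([(px[0]-c["cx"])/f,(px[1]-c["cy"])/f,1.]);R=np.array(c["R"]);t=np.array(c["t"])
    return -R.T@t,R.T@d
def atz(c,px,z):
    o,d=ray(c,px);return o+d*(z-o[2])/d[2]
def proj(c,X):
    f=cam(c);p=np.array(c["R"])@np.array(X)+np.array(c["t"]);return [c["cx"]+f*p[0]/p[2],c["cy"]+f*p[1]/p[2]]
def save(c,n):cv2.imwrite("pics/"+n,c["color"][:,:,::-1])
E
python3 - <<'E'
from h import *
s=ctrl.read_state();print(s)
C={}
for n in("side","top"):
    c=ctrl.capture(n);C[n]=c;save(c,n+"0.png");print(n,c["fovy"],c["cx"],c["cy"],ray(c,[c["cx"],c["cy"]]))
    for th in("dome_yellow","dome_blue","dome_black"):
        for r in ctrl.trace(c,th)[:3]:print(th,r["conf"],r["centre"],r["region"].sum())
    for r in ctrl.tip_of(c,"yellow_face")[:3]:print("face",r, atz(c,r["centre"],254))
cv2.imwrite("pics/both0.png",cv2.resize(np.hstack([C["side"]["color"],C["top"]["color"]])[:,:,::-1],(800,300)))
E
```

```text
pics
{'t': 0.0, 'joints': array([ 1.18228264e+00,  9.18447984e-02,  1.23188031e+00,  3.30087300e-07,
        1.81981480e+00, -5.66834496e-02]), 'qvel': array([-3.73442887e-04,  4.14306484e-04, -9.06128447e-04,  1.63250997e-03,
       -3.63747216e-05, -6.68678547e-04]), 'tau': array([-3.36211167e-03, -4.46469855e+01, -4.06428909e+01,  6.95500709e-02,
        2.94925331e-02, -1.31940324e-04]), 'eef_pos': array([195.34119623, 566.98944803, 221.5184619 ]), 'orientation': array([-3.13964854e+00, -1.10637669e-04,  2.80976239e+00]), 'contact_force': array([-0.2579632 ,  0.11069529,  1.4044663 ]), 'ft_torque': array([-0.00830361, -0.03179337,  0.01333968]), 'gripper_force': 0.0, 'opening': 88.0057432770545}
side 54.9641217237331 260.7933018858687 196.62282986329507 (array([ 580.89933086, -423.07210753,  777.84855292]), array([ 0.08453352,  0.68668256, -0.72202572]))
top 54.23346177319473 257.3619400024837 193.94716970922718 (array([568.87377822, -14.06762614, 954.80285706]), array([ 0.08439256,  0.0451902 , -0.99540732]))
```

View pics/side0.png

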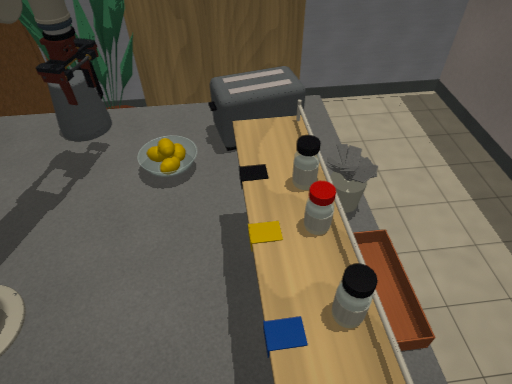

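View pics/top0.png

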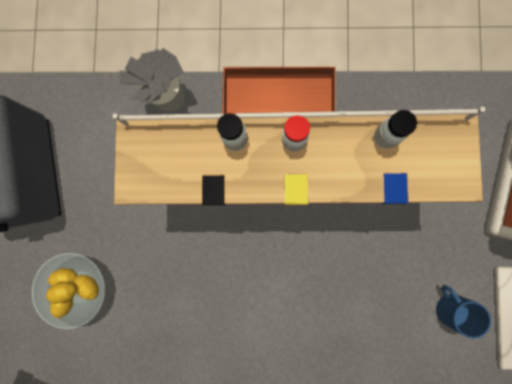

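The side view shows the clips black (254,173), yellow (265,232) and blue (285,333). The top view shows them at (213,190), (296,189) and (396,188), with the front edge running along row ~204. Next I measure them.

```bash
cat > m.py <<'E'
from h import *
P={}
for n in("top","side"):
    c=ctrl.capture(n);h=cv2.cvtColor(c["color"],cv2.COLOR_RGB2HSV).astype(int);H,S,V=h[...,0],h[...,1],h[...,2]
    for k,m,bx in(("yellow",(H>24)&(H<34)&(S>200)&(V>100),0),("blue",(H>105)&(H<125)&(S>170)&(V>80),0),("black",(V<40),0)):
        ctr={"top":{"yellow":(296,189),"blue":(396,188),"black":(213,190)},"side":{"yellow":(265,232),"blue":(285,333),"black":(254,173)}}[n][k]
        l,lab=cv2.connectedComponents(m.astype(np.uint8));r=lab==lab[ctr[1],ctr[0]];ys,xs=np.nonzero(r)
        p=(xs.mean(),ys.mean());box=cv2.minAreaRect(np.c_[xs,ys].astype(np.float32))
        P[n,k]=p;print(n,k,np.round(p,1),r.sum(),np.round(atz(c,p,304)),np.round([atz(c,q,304)[:2] for q in cv2.boxPoints(box)]).tolist())
    if n=="top":
        for u in((115,204.5),(482,202.5),(116,118),(479,110)):print("corner",np.round(atz(c,u,302)))
        bw=(H>8)&(H<24)&(S>60)&(V>110)
        cols=[u for u in range(130,470,4)];e=[]
        for u in cols:
            v=np.nonzero(bw[150:230,u])[0]
            if len(v):e.append(atz(c,(u,150+v.max()+.5),302)[:2])
        e=np.array(e);k=np.polyfit(e[:,1],e[:,0],1);r=e[:,0]-np.polyval(k,e[:,1]);g=abs(r-np.median(r))<4;k=np.polyfit(e[g,1],e[g,0],1);print("edge x=a*y+b",k,"deg",np.degrees(np.arctan(k[0])),g.sum())
    for th in("dome_yellow",):
        for r in ctrl.trace(c,th)[:2]:print(th,r["conf"],r["centre"])
E
python3 m.py
```

```text
top yellow [255.5 191.5] 196608 [628.  19. 304.] [[984.0, 507.0], [974.0, -428.0], [321.0, -402.0], [292.0, 454.0]]
top blue [395.4 188.5] 575 [ 637. -222.  304.] [[660.0, -204.0], [660.0, -240.0], [614.0, -239.0], [613.0, -204.0]]
top black [212.5 190.9] 489 [628.  94. 304.] [[605.0, 109.0], [653.0, 110.0], [653.0, 78.0], [606.0, 77.0]]
corner [602. 268. 302.]
corner [ 615. -367.  302.]
corner [759. 274. 302.]
corner [ 776. -367.  302.]
edge x=a*y+b [-2.07513798e-02  6.07863368e+02] deg -1.1887958632623195 67
side yellow [255.5 191.5] 196571 [629.  41. 304.] [[-183.0, 1130.0], [1658.0, 894.0], [895.0, -316.0], [288.0, -241.0]]
side blue [284.3 333.5] 1131 [ 636. -223.  304.] [[610.0, -203.0], [665.0, -201.0], [662.0, -241.0], [611.0, -242.0]]
side black [252.8 172.7] 376 [629.  92. 304.] [[603.0, 111.0], [656.0, 117.0], [655.0, 70.0], [604.0, 64.0]]
```

```bash
python3 -m pendant --help | head -30; python3 -m pendant '[{"dx":-0.16,"dy":-0.19,"dz":-0.04,"jaw":0},{"dx":-0.16,"dy":-0.19,"dz":-0.04,"jaw":0},{"dx":-0.16,"dy":-0.19,"jaw":0},{"dx":-0.16,"dy":-0.19,"jaw":0},{"dx":-0.16,"dy":-0.19,"jaw":0},{"dx":-0.16,"dy":-0.19,"jaw":0},{"dx":-0.16,"dy":-0.19,"jaw":0},{"dx":-0.16,"dy":-0.19,"jaw":0}]'; python3 -m pendant '[{"dx":-0.16,"dy":-0.19,"jaw":0},{"dx":-0.16,"dy":-0.19,"jaw":0},{"dx":-0.16,"dy":-0.19,"jaw":0},{"dx":-0.16,"dy":-0.19,"jaw":0},{"dx":-0.16,"dy":-0.19,"jaw":0},{"turn":-0.1,"jaw":0},{"turn":-0.1,"jaw":0},{"turn":-0.02,"jaw":0}]'
```

```text
invalid input: not JSON, or not a number
$[0]: bad value
$[0]: bad value
```

```bash
python3 -m pendant '[{"dx":-0.16,"dy":-0.19,"dz":-0.04,"turn":0,"jaw":0},{"dx":-0.16,"dy":-0.19,"dz":-0.04,"turn":0,"jaw":0},{"dx":-0.16,"dy":-0.19,"dz":0,"turn":0,"jaw":0},{"dx":-0.16,"dy":-0.19,"dz":0,"turn":0,"jaw":0},{"dx":-0.16,"dy":-0.19,"dz":0,"turn":0,"jaw":0},{"dx":-0.16,"dy":-0.19,"dz":0,"turn":0,"jaw":0},{"dx":-0.16,"dy":-0.19,"dz":0,"turn":0,"jaw":0},{"dx":-0.16,"dy":-0.19,"dz":0,"turn":0,"jaw":0}]'
```

```text
t: 1.5
eef_pos: [338.4, 195.3, 238.8]
orientation: [3.141, 0.001, 2.81]
contact_force: [1.4, -0.6, -1.0]
opening: 27.0
gripper_force: 0.0
```

```bash
python3 -m pendant '[{"dx":-0.13,"dy":-0.18,"dz":0,"turn":0,"jaw":0},{"dx":-0.13,"dy":-0.18,"dz":0,"turn":0,"jaw":0},{"dx":-0.13,"dy":-0.18,"dz":0,"turn":0,"jaw":0},{"dx":-0.13,"dy":-0.18,"dz":0,"turn":0,"jaw":0},{"dx":-0.13,"dy":-0.18,"dz":0,"turn":0,"jaw":0},{"dx":0,"dy":0,"dz":-0.2,"turn":-0.09,"jaw":0},{"dx":0,"dy":0,"dz":-0.2,"turn":-0.09,"jaw":0},{"dx":0,"dy":0,"dz":-0.2,"turn":-0.04,"jaw":0}]';python3 -c "
from cell import ctrl;print(ctrl.read_state()['joints'])"
```

```text
t: 2.3
eef_pos: [402.2, -16.1, 359.9]
orientation: [3.141, -0.0, -3.14]
contact_force: [1.1, -0.2, 0.5]
opening: 0.8
gripper_force: 0.0
[-1.24564566e-01 -3.51697676e-01  1.38591363e+00  6.96820637e-05
  2.10766231e+00 -1.69649834e+00]
```

```bash
python3 -m pendant '[{"dx":0,"dy":0.22,"dz":-0.2,"turn":0,"jaw":0},{"dx":0,"dy":0,"dz":-0.25,"turn":0,"jaw":0},{"dx":0,"dy":0,"dz":-0.25,"turn":0,"jaw":0},{"dx":0,"dy":0,"dz":-0.25,"turn":0,"jaw":0},{"dx":0,"dy":0,"dz":-0.25,"turn":0,"jaw":0},{"dx":0,"dy":0,"dz":-0.25,"turn":0,"jaw":0},{"dx":0,"dy":0,"dz":-0.25,"turn":0,"jaw":0},{"dx":0,"dy":0,"dz":-0.25,"turn":0,"jaw":0}]';python3 -c "
from cell import ctrl;print(ctrl.read_state()['joints'])"
```

```text
t: 3.1
eef_pos: [410.0, 21.0, 646.3]
orientation: [-3.14, 0.048, 3.14]
contact_force: [2.5, 0.0, -2.0]
opening: 0.2
gripper_force: 0.0
[-3.19225080e-02  2.23378433e-01  1.83110230e-01  7.69067972e-04
  2.68700392e+00 -1.60016527e+00]
```

```bash
python3 -m pendant '[{"dx":0.15,"dy":0,"dz":-0.2,"turn":0,"jaw":0},{"dx":0.15,"dy":0,"dz":-0.2,"turn":0,"jaw":0},{"dx":0.15,"dy":0,"dz":-0.2,"turn":0,"jaw":0},{"dx":0.15,"dy":0,"dz":-0.2,"turn":0,"jaw":0},{"dx":0.15,"dy":0,"dz":-0.2,"turn":0,"jaw":0},{"dx":0.15,"dy":0,"dz":-0.2,"turn":0,"jaw":0},{"dx":0.15,"dy":0,"dz":-0.2,"turn":0,"jaw":0},{"dx":0.15,"dy":0,"dz":-0.2,"turn":0,"jaw":0}]';python3 -c "
from cell import ctrl;print(ctrl.read_state()['joints'])"
```

```text
t: 3.9
eef_pos: [213.8, 42.1, 756.2]
orientation: [-3.107, 0.39, -3.141]
contact_force: [0.8, 1.8, 1.5]
opening: 0.2
gripper_force: 0.0
[ 0.23233017 -0.10735408  0.16928526 -0.28135252  2.69109612 -1.60923772]
```

```bash
python3 -m pendant '[{"dx":0.12,"dy":0,"dz":-0.16,"turn":0,"jaw":0},{"dx":0.12,"dy":0,"dz":-0.16,"turn":0,"jaw":0},{"dx":0.12,"dy":0,"dz":-0.16,"turn":0,"jaw":0},{"dx":0.12,"dy":0,"dz":-0.16,"turn":0,"jaw":0},{"dx":0.12,"dy":0,"dz":-0.16,"turn":0,"jaw":0},{"dx":0.12,"dy":0,"dz":-0.16,"turn":0,"jaw":0},{"dx":0,"dy":0,"dz":0,"turn":0,"jaw":0},{"dx":0,"dy":0,"dz":0,"turn":0,"jaw":0}]';python3 -c "
from cell import ctrl;print(ctrl.read_state()['joints'])"
```

```text
t: 4.7
eef_pos: [133.7, 60.0, 765.5]
orientation: [-3.095, 0.441, -3.129]
contact_force: [-0.7, -0.1, -0.2]
opening: 0.2
gripper_force: 0.0
[ 1.31175711 -0.13279488  0.16931829 -1.33298161  2.69094395 -1.58641622]
```

```bash
python3 -m pendant '[{"dx":-0.16,"dy":-0.02,"dz":0.13,"turn":0,"jaw":0},{"dx":-0.16,"dy":-0.02,"dz":0.13,"turn":0,"jaw":0},{"dx":-0.16,"dy":-0.02,"dz":0.13,"turn":0,"jaw":0},{"dx":-0.16,"dy":-0.02,"dz":0.13,"turn":0,"jaw":0},{"dx":-0.16,"dy":-0.02,"dz":0.13,"turn":0,"jaw":0},{"dx":-0.16,"dy":-0.02,"dz":0.13,"turn":0,"jaw":0},{"dx":-0.16,"dy":-0.02,"dz":0.13,"turn":0,"jaw":0},{"dx":-0.16,"dy":-0.02,"dz":0.13,"turn":0,"jaw":0}]';python3 -c "
from cell import ctrl;print(ctrl.read_state()['joints'])"
```

```text
t: 5.5
eef_pos: [358.0, 32.7, 717.1]
orientation: [-3.073, 0.45, -3.133]
contact_force: [-0.2, 0.8, 0.5]
opening: 0.3
gripper_force: 0.0
[ 0.1016806  -0.13005824  0.43271469 -0.15899385  2.38960481 -1.60352126]
```

```bash
python3 -m pendant '[{"dx":-0.2,"dy":0,"dz":-0.08,"turn":0,"jaw":0},{"dx":-0.2,"dy":0,"dz":-0.08,"turn":0,"jaw":0},{"dx":-0.2,"dy":0,"dz":-0.08,"turn":0,"jaw":0},{"dx":-0.2,"dy":0,"dz":-0.08,"turn":0,"jaw":0},{"dx":-0.2,"dy":0,"dz":-0.08,"turn":0,"jaw":0},{"dx":-0.2,"dy":0,"dz":-0.08,"turn":0,"jaw":0},{"dx":0,"dy":0,"dz":0,"turn":0,"jaw":0},{"dx":0,"dy":0,"dz":0,"turn":0,"jaw":0}]';python3 -c "
from cell import ctrl;print(ctrl.read_state()['joints'])"
```

```text
t: 6.3
eef_pos: [470.3, 33.5, 743.4]
orientation: [-3.068, 0.563, -3.119]
contact_force: [0.2, 0.3, 0.3]
opening: 0.7
gripper_force: 0.0
[ 0.07303297  0.10842466  0.16997007 -0.13437354  2.29923236 -1.61790485]
```

```bash
python3 -m pendant '[{"dx":-0.21,"dy":0,"dz":-0.04,"turn":0,"jaw":0},{"dx":-0.21,"dy":0,"dz":-0.04,"turn":0,"jaw":0},{"dx":-0.21,"dy":0,"dz":-0.04,"turn":0,"jaw":0},{"dx":-0.21,"dy":0,"dz":-0.04,"turn":0,"jaw":0},{"dx":-0.21,"dy":0,"dz":-0.04,"turn":0,"jaw":0},{"dx":-0.21,"dy":0,"dz":-0.04,"turn":0,"jaw":0},{"dx":0,"dy":0,"dz":0,"turn":0,"jaw":0},{"dx":0,"dy":0,"dz":0,"turn":0,"jaw":0}]';python3 -c "
from cell import ctrl;print(ctrl.read_state()['joints'])"
```

```text
t: 7.1
eef_pos: [579.2, 33.7, 750.8]
orientation: [-3.06, 0.714, -3.1]
contact_force: [-0.3, 0.1, 0.1]
opening: 0.5
gripper_force: 0.0
[ 0.05311512  0.18405457  0.1695636  -0.10185673  2.07248932 -1.61094898]
```

```bash
cat > go.py <<'E'
import sys,numpy as np
from cell import ctrl
from scipy.spatial.transform import Rotation as T
s=ctrl.read_state();R=T.from_euler('xyz',s['orientation']).as_matrix()
print("pos",s['eef_pos'].round(1),"z",R[:,2].round(3),"y",R[:,1].round(3),"F",s['contact_force'].round(1),"t",s['t'],s['joints'].round(2))
if len(sys.argv)>3:
    d=np.array(sys.argv[1:4],float)-s['eef_pos'];n=float(sys.argv[4]);print((R.T@d/200/n).round(4),np.linalg.norm(d)/n)
E
python3 go.py 540 -51 228 11
```

```text
pos [579.2  33.7 750.8] z [ 0.656 -0.054 -0.753] y [ 0.012  0.998 -0.062] F [-0.3  0.1  0.1] t 7.1 [ 0.05  0.18  0.17 -0.1   2.07 -1.61]
[ 0.1703 -0.024   0.1694] 48.27516035501185
```

```bash
python3 -m pendant '[{"dx":0.17,"dy":-0.024,"dz":0.17,"turn":0,"jaw":0},{"dx":0.17,"dy":-0.024,"dz":0.17,"turn":0,"jaw":0},{"dx":0.17,"dy":-0.024,"dz":0.17,"turn":0,"jaw":0},{"dx":0.17,"dy":-0.024,"dz":0.17,"turn":0,"jaw":0},{"dx":0.17,"dy":-0.024,"dz":0.17,"turn":0,"jaw":0},{"dx":0.17,"dy":-0.024,"dz":0.17,"turn":0,"jaw":0},{"dx":0.17,"dy":-0.024,"dz":0.17,"turn":0,"jaw":0},{"dx":0.17,"dy":-0.024,"dz":0.17,"turn":0,"jaw":0}]'; python3 go.py 545 -51 226 4
```

```text
t: 7.9
eef_pos: [556.6, -21.8, 415.7]
orientation: [-3.058, 0.716, -3.098]
contact_force: [0.9, 0.2, 0.6]
opening: 0.2
gripper_force: 0.0
pos [556.6 -21.8 415.7] z [ 0.657 -0.055 -0.752] y [ 0.011  0.998 -0.063] F [0.9 0.2 0.6] t 7.9 [-0.11 -0.57  1.6   0.02  1.4  -1.69]
[ 0.1678 -0.0216  0.1708] 48.07458153839011
```

```bash
python3 -m pendant '[{"dx":0.168,"dy":-0.022,"dz":0.17,"turn":0,"jaw":0},{"dx":0.168,"dy":-0.022,"dz":0.17,"turn":0,"jaw":0},{"dx":0.168,"dy":-0.022,"dz":0.17,"turn":0,"jaw":0},{"dx":0.168,"dy":-0.022,"dz":0.17,"turn":0,"jaw":0},{"dx":0,"dy":0,"dz":0,"turn":0,"jaw":0},{"dx":0,"dy":0,"dz":0,"turn":0,"jaw":0},{"dx":0,"dy":0,"dz":0,"turn":0,"jaw":0},{"dx":0,"dy":0,"dz":0,"turn":0,"jaw":0}]'; python3 go.py 612 -51 228 4
python3 - <<'E'
from h import *
for n in("side","top"):
    c=ctrl.capture(n);save(c,n+"1.png")
    # yellow clip position
    h=cv2.cvtColor(c["color"],cv2.COLOR_RGB2HSV).astype(int)
    m=((h[...,0]>22)&(h[...,0]<34)&(h[...,1]>225)&(h[...,2]>150));u,v=(296,189) if n=="top" else (265,232)
    ys,xs=np.nonzero(m[v-25:v+25,u-25:u+25]);p=(xs.mean()+u-25,ys.mean()+v-25);print(n,len(xs),np.round(p,1),atz(c,p,304))
    print("tcp px",proj(c,ctrl.read_state()['eef_pos']), [[r["conf"],r["centre"]] for r in ctrl.trace(c,"dome_yellow")])
E
```

```text
t: 8.7
eef_pos: [547.0, -50.9, 234.0]
orientation: [-3.055, 0.723, -3.095]
contact_force: [-0.4, -0.4, -0.8]
opening: 0.7
gripper_force: 0.0
pos [547.  -50.9 234. ] z [ 0.662 -0.056 -0.747] y [ 0.011  0.998 -0.065] F [-0.4 -0.4 -0.8] t 8.7 [-0.21 -0.73  2.02  0.09  1.13 -1.8 ]
[-0.0559  0.0012  0.0594] 16.320193745966712
side 592 [264.6 231.6] [632.73606377 -51.64057111 304.        ]
tcp px [np.float64(215.5997653176687), np.float64(261.42438537678703)] []
top 0 [nan nan] [nan nan nan]
tcp px [np.float64(292.9698143699498), np.float64(238.1467738138381)] []<stdin>:7: RuntimeWarning: Mean of empty slice.
  ret = ret.dtype.type(ret / rcount)
```

View pics/side1.png

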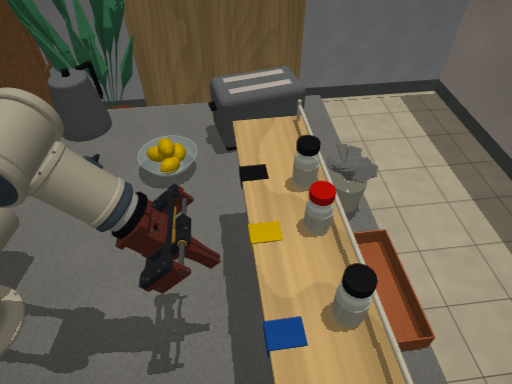

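View pics/top1.png

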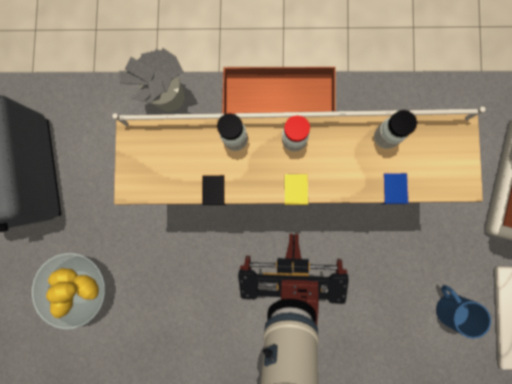

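Both views show the tip in front of the yellow clip (side: tip (217,261), clip (265,232); top: tip column 293, clip column 296). I'll move it in under the dome.

```bash
python3 -m pendant '[{"dx":-0.056,"dy":0,"dz":0.06,"turn":0,"jaw":0},{"dx":-0.056,"dy":0,"dz":0.06,"turn":0,"jaw":0},{"dx":-0.056,"dy":0,"dz":0.06,"turn":0,"jaw":0},{"dx":-0.056,"dy":0,"dz":0.06,"turn":0,"jaw":0},{"dx":0,"dy":0,"dz":0,"turn":0,"jaw":0},{"dx":0,"dy":0,"dz":0,"turn":0,"jaw":0},{"dx":0,"dy":0,"dz":0,"turn":0,"jaw":0},{"dx":0,"dy":0,"dz":0,"turn":0,"jaw":0}]'; python3 go.py 613 -51 240 4
```

```text
t: 9.7
eef_pos: [610.5, -52.0, 221.1]
orientation: [-3.057, 0.716, -3.097]
contact_force: [-0.5, -0.6, 0.4]
opening: 0.0
gripper_force: 0.0
pos [610.5 -52.  221.1] z [ 0.657 -0.055 -0.752] y [ 0.011  0.998 -0.064] F [-0.5 -0.6  0.4] t 9.7 [-0.18 -0.52  1.91  0.07  1.03 -1.77]
[-0.0179 -0.0002 -0.0157] 4.76229195559576
```

```bash
python3 -m pendant '[{"dx":-0.018,"dy":0,"dz":-0.016,"turn":0,"jaw":0},{"dx":-0.018,"dy":0,"dz":-0.016,"turn":0,"jaw":0},{"dx":-0.018,"dy":0,"dz":-0.016,"turn":0,"jaw":0},{"dx":-0.018,"dy":0,"dz":-0.016,"turn":0,"jaw":0},{"dx":0,"dy":0,"dz":0,"turn":0,"jaw":0},{"dx":0,"dy":0,"dz":0,"turn":0,"jaw":0},{"dx":0,"dy":0,"dz":0,"turn":0,"jaw":0},{"dx":0,"dy":0,"dz":0,"turn":0,"jaw":0}]'; python3 go.py 613 -51 245 4
```

```text
t: 10.5
eef_pos: [613.3, -50.9, 239.4]
orientation: [-3.058, 0.715, -3.097]
contact_force: [0.5, -0.1, -0.5]
opening: 0.5
gripper_force: 0.0
pos [613.3 -50.9 239.4] z [ 0.656 -0.055 -0.753] y [ 0.01   0.998 -0.063] F [ 0.5 -0.1 -0.5] t 10.5 [-0.17 -0.51  1.88  0.07  1.06 -1.77]
[-0.0043 -0.0006 -0.0055] 1.3936758290136324
```

```bash
python3 -m pendant '[{"dx":-0.0033,"dy":0,"dz":-0.0038,"turn":0,"jaw":0},{"dx":-0.0033,"dy":0,"dz":-0.0038,"turn":0,"jaw":0},{"dx":-0.0033,"dy":0,"dz":-0.0038,"turn":0,"jaw":0},{"dx":-0.0033,"dy":0,"dz":-0.0038,"turn":0,"jaw":0},{"dx":-0.0033,"dy":0,"dz":-0.0038,"turn":0,"jaw":0},{"dx":-0.0033,"dy":0,"dz":-0.0038,"turn":0,"jaw":0},{"dx":0,"dy":0,"dz":0,"turn":0,"jaw":0},{"dx":0,"dy":0,"dz":0,"turn":0,"jaw":0}]'; python3 go.py; python3 -m pendant '[{"dx":-0.0033,"dy":0,"dz":-0.0038,"turn":0,"jaw":0},{"dx":-0.0033,"dy":0,"dz":-0.0038,"turn":0,"jaw":0},{"dx":-0.0033,"dy":0,"dz":-0.0038,"turn":0,"jaw":0},{"dx":0,"dy":0,"dz":0,"turn":0,"jaw":0},{"dx":0,"dy":0,"dz":0,"turn":0,"jaw":0},{"dx":0,"dy":0,"dz":0,"turn":0,"jaw":0},{"dx":0,"dy":0,"dz":0,"turn":0,"jaw":0},{"dx":0,"dy":0,"dz":0,"turn":0,"jaw":0}]'; python3 go.py
```

```text
t: 11.3
eef_pos: [613.2, -50.6, 245.4]
orientation: [-3.057, 0.714, -3.097]
contact_force: [-2.8, -1.4, -2.9]
opening: 0.7
gripper_force: 1.8
pos [613.2 -50.6 245.4] z [ 0.656 -0.055 -0.753] y [ 0.011  0.998 -0.064] F [-2.8 -1.4 -2.9] t 11.3 [-0.17 -0.51  1.86  0.06  1.07 -1.76]
t: 12.1
eef_pos: [613.3, -50.4, 248.9]
orientation: [-3.057, 0.715, -3.097]
contact_force: [-2.0, -2.0, -2.2]
opening: 0.6
gripper_force: 1.8
pos [613.3 -50.4 248.9] z [ 0.656 -0.055 -0.752] y [ 0.011  0.998 -0.064] F [-2.  -2.  -2.2] t 12.1 [-0.17 -0.51  1.86  0.06  1.08 -1.76]
```

```bash
python3 -m pendant '[{"dx":-0.0033,"dy":0,"dz":-0.0038,"turn":0,"jaw":0},{"dx":-0.0033,"dy":0,"dz":-0.0038,"turn":0,"jaw":0},{"dx":-0.0033,"dy":0,"dz":-0.0038,"turn":0,"jaw":0},{"dx":0,"dy":0,"dz":0,"turn":0,"jaw":0},{"dx":0,"dy":0,"dz":0,"turn":0,"jaw":0},{"dx":0,"dy":0,"dz":0,"turn":0,"jaw":0},{"dx":0,"dy":0,"dz":0,"turn":0,"jaw":0},{"dx":0,"dy":0,"dz":0,"turn":0,"jaw":0}]'; python3 go.py
```

```text
t: 12.9
eef_pos: [612.8, -50.0, 250.2]
orientation: [-3.058, 0.712, -3.097]
contact_force: [-3.5, -1.6, -11.2]
opening: 0.3
gripper_force: 4.9
pos [612.8 -50.  250.2] z [ 0.654 -0.054 -0.754] y [ 0.01   0.998 -0.063] F [ -3.5  -1.6 -11.2] t 12.9 [-0.17 -0.51  1.85  0.06  1.08 -1.76]
```

```bash
python3 -m pendant '[{"dx":-0.0033,"dy":0,"dz":-0.0038,"turn":0,"jaw":0},{"dx":-0.0033,"dy":0,"dz":-0.0038,"turn":0,"jaw":0},{"dx":0,"dy":0,"dz":0,"turn":0,"jaw":0},{"dx":0,"dy":0,"dz":0,"turn":0,"jaw":0},{"dx":0,"dy":0,"dz":0,"turn":0,"jaw":0},{"dx":0,"dy":0,"dz":0,"turn":0,"jaw":0},{"dx":0,"dy":0,"dz":0,"turn":0,"jaw":0},{"dx":0,"dy":0,"dz":0,"turn":0,"jaw":0}]'; python3 go.py
```

```text
t: 13.7
eef_pos: [612.3, -49.8, 251.1]
orientation: [-3.059, 0.71, -3.098]
contact_force: [-5.8, -1.7, -14.1]
opening: 0.5
gripper_force: 6.8
pos [612.3 -49.8 251.1] z [ 0.652 -0.054 -0.756] y [ 0.01   0.998 -0.063] F [ -5.8  -1.7 -14.1] t 13.7 [-0.17 -0.51  1.85  0.06  1.09 -1.76]
```

```bash
python3 -m pendant '[{"dx":-0.0033,"dy":0,"dz":-0.0038,"turn":0,"jaw":0},{"dx":-0.0033,"dy":0,"dz":-0.0038,"turn":0,"jaw":0},{"dx":-0.0033,"dy":0,"dz":-0.0038,"turn":0,"jaw":0},{"dx":0,"dy":0,"dz":0,"turn":0,"jaw":0},{"dx":0,"dy":0,"dz":0,"turn":0,"jaw":0},{"dx":0,"dy":0,"dz":0,"turn":0,"jaw":0},{"dx":0,"dy":0,"dz":0,"turn":0,"jaw":0},{"dx":0,"dy":0,"dz":0,"turn":0,"jaw":0}]'; python3 go.py
```

```text
t: 14.5
eef_pos: [611.7, -49.7, 251.9]
orientation: [-3.059, 0.706, -3.098]
contact_force: [-5.2, -2.5, -18.6]
opening: 0.3
gripper_force: 8.3
pos [611.7 -49.7 251.9] z [ 0.649 -0.054 -0.758] y [ 0.01   0.998 -0.063] F [ -5.2  -2.5 -18.6] t 14.5 [-0.17 -0.51  1.85  0.06  1.1  -1.76]
```

```bash
python3 -m pendant '[{"dx":0.033,"dy":0,"dz":0.038,"turn":0,"jaw":0},{"dx":0.033,"dy":0,"dz":0.038,"turn":0,"jaw":0},{"dx":0.033,"dy":0,"dz":0.038,"turn":0,"jaw":0},{"dx":0.095,"dy":0,"dz":-0.082,"turn":0,"jaw":0},{"dx":0.095,"dy":0,"dz":-0.082,"turn":0,"jaw":0},{"dx":0.095,"dy":0,"dz":-0.082,"turn":0,"jaw":0},{"dx":0.095,"dy":0,"dz":-0.082,"turn":0,"jaw":0},{"dx":0,"dy":0,"dz":0,"turn":0,"jaw":0}]'; python3 go.py
python3 - <<'E'
from h import *
c=ctrl.capture("side");save(c,"side2.png")
E
```

```text
t: 15.3
eef_pos: [513.0, -50.7, 231.1]
orientation: [-3.055, 0.725, -3.095]
contact_force: [-0.6, -1.3, 0.1]
opening: 0.4
gripper_force: 0.0
pos [513.  -50.7 231.1] z [ 0.664 -0.056 -0.746] y [ 0.011  0.998 -0.065] F [-0.6 -1.3  0.1] t 15.3 [-0.23 -0.85  2.09  0.11  1.18 -1.82]
```

View pics/side2.png

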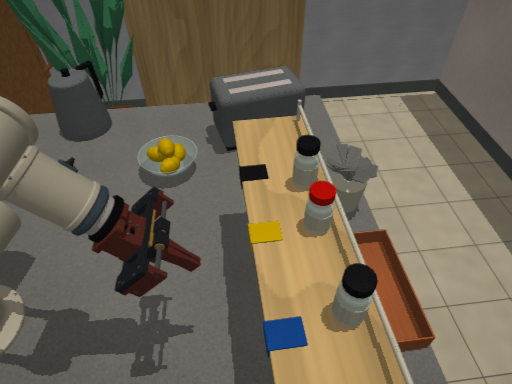

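The shelf, clips and jars look unmoved (yellow clip still at (265,232)), and the tip is clear at (198,263). I'll ease off the shoulder limit, then hand in.

```bash
python3 -m pendant '[{"dx":-0.04,"dy":0,"dz":0.035,"turn":0,"jaw":0},{"dx":-0.04,"dy":0,"dz":0.035,"turn":0,"jaw":0},{"dx":0,"dy":0,"dz":0,"turn":0,"jaw":0},{"dx":0,"dy":0,"dz":0,"turn":0,"jaw":0},{"dx":0,"dy":0,"dz":0,"turn":0,"jaw":0},{"dx":0,"dy":0,"dz":0,"turn":0,"jaw":0},{"dx":0,"dy":0,"dz":0,"turn":0,"jaw":0},{"dx":0,"dy":0,"dz":0,"turn":0,"jaw":0}]'; python3 go.py; python3 -c "
from cell import ctrl;print(ctrl.hand_in())"
```

```text
t: 16.15
eef_pos: [534.1, -50.9, 226.2]
orientation: [-3.057, 0.715, -3.097]
contact_force: [0.1, 0.3, 0.1]
opening: 0.4
gripper_force: 0.0
pos [534.1 -50.9 226.2] z [ 0.656 -0.055 -0.752] y [ 0.011  0.998 -0.064] F [0.1 0.3 0.1] t 16.15 [-0.22 -0.77  2.05  0.1   1.14 -1.81]
the job is handed in; nothing more can be done
None
```

I pushed the yellow-clip lamp's dome up until it stopped (about 9 mm of travel, force rising from 3 N to nearly 19 N), left the other two lamps untouched, took the hand away and handed the job in at 16 s; no camera could see the dome, so "fully in" rests on the force and travel readings.

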